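Counter-hold the bolt head behind a floodlight's stirrup while the nut is run up

ROBOT

A 6-joint arm with a two-finger parallel gripper is mounted at the origin on the work surface. World frame = base frame: x ahead of the robot, y to its left, z up, the work surface at z = 0. Lengths are in m, angles in rad, forces in N, time in s.
With the tool pointing down it reaches from about 0.35 to 0.95 m from the base axis. Payload 17.4 kg.
Tool frame: the origin (TCP) lies at the very end of the fingers, on their centre line; the grasp point (between the pads) lies 19 mm behind it; z points along the fingers, y is the direction in which the jaws open and shut (so a half turn about z gives the same grasp; the last joint's range is limited). The gripper opens to 93 mm and grips with 3 to 60 N. Pads are 15 mm wide; open, the fingers measure 128 mm over their backs; the gripper's body (75 mm by 188 mm) begins 65 mm behind the grasp point.
Start: joints at [1.148, 0.116, 1.442, -0, 1.584, -0.038], TCP at [0.253, 0.626, 0.219] pointing down, gripper open.
Joint ranges: [-2.83, 2.83], [-0.83, 2.19], [0.07, 2.5], [-1.14, 4.28], [0.01, 3], [-2.97, 2.97]. Speed limits (rad/s): [1.89, 1.89, 2.22, 3.14, 3.14, 3.14].

INTERFACE

Orientations are given as a 3x3 rotation matrix whose columns are the frame's x, y, z axes.
In Python, from rig import bot, get_image, spotter gives the robot as it stands.
- The arm moves only by the shell command python3 -m jog 'ROWS' [FORCE]. ROWS is JSON, a list of rows, each a list of 3 entries, a list of its own where there are three numbers: the shift along the tool's x, y, z scaled (see below), then the turn, a rotation vector about the tool's x, y, z scaled (see below), then the finger opening in mm, from 0 to 93. In form: [[[dx, dy, dz], [ax, ay, az], gripper], ...]. A call has 1 to 12 rows; each row is the pose to reach, as a shift and turn from the pose commanded when the call began, along the tool's axes at that moment; what a row does not reach only later rows make up. The controller multiplies each number of a shift by 300 mm and each number of a turn by 90 degrees. A row lasts 1/10 s, in which the tool goes at most 50 mm and 8.59 degrees, less where a joint would pass 70% of its speed; a pose out of reach is approached as far as the arm can. A call with a number of a shift or a turn outside -1 to 1 is refused whole. A call with a gripper value outside its range is refused whole. The fingers move at their own pace and stop on an object; FORCE is the grip in N (left out, the last holds). Time passes only in rows, so rows that repeat a pose let the fingers close. It gives the time, the measured TCP pose, the force and the opening at its end, in the units of the state.
- bot.get_obs(): the state, without advancing time (a new reading comes with each control period).
- get_image(name): name is "scene" or "top"; returns a dict with "img" (420x560x3 uint8, red, green, blue), "depth" (420x560 float32, m along the optical axis (not along the pixel's ray), 0 where there is no reading), "fovy" (degrees; the focal length in pixels is half the picture's height over the tangent of half this angle, whatever the lens; pixels are square), "cx", "cy" (the principal point, pixels), "rvec" (rotation vector, rad) and "tvec" (3), from world to camera coordinates, as OpenCV has them. Camera axes: x right, y down, z forward; pixel columns grow to the right and rows downward; lengths in m; the calibration is good to about 2 mm. A picture is of the moment at which its call begins.
- bot.finish_job(): hands the job in, once; it reports no verdict.
Trained networks look in the newest picture that a camera, given by its name, has taken for a name from the list of things; names that differ only in an ending like _2 or _b are one class to them, and where a whole thing is asked for, a point or a joint stands for the part that bears it (a point fixed in the world has none). Each returns a list of dicts, best first, with "score" (0 to 1); they miss things now and then, are a little off and sometimes report something else, mostly with a low value. They report only what shows in the picture. A call takes as long as a camera call.
- spotter.find_in(name, camera): "at" ([x, y, z] in m, in world coordinates, good to about 4 mm: the middle of the surface that is visible of it).
- spotter.landmark_of(name, camera): "at" ([x, y, z] in m, in world coordinates, good to about 4 mm: a listed point, or the origin of a listed thing).
The state is a dict: "t": time; "joint_pos": joint angles; "dq": joint speeds; "tau": joint torques, N m; "eef_pos": TCP position; "ee_rot": TCP orientation; "ft_force": force on the tool from outside, world axes, zero at the start; "torque": the same for the moment, N m; "opening": finger opening in m.
Only numpy, scipy, OpenCV 4.12 (cv2) and the standard library are available. Lean on these libraries where they do the work, as an engineer would, in place of code of your own. Each camera call takes 0.05 s, during which the arm holds its last target.

TASK

The nutrunner is running up the nut on the stirrup of the floodlight, but the loose bolt is turning round with the nut. Reach down into the narrow gap between the stirrup's strap and the cooling fins, grasp the hexagonal head of that bolt (the one the nutrunner is on) with a finger on each side, stop it from turning, and finish while still holding it still. Do not touch the other bolt, which is already tight, or the nutrunner, and do not bump the lamp hard or shift the things lying on and beside its fixture.

Things in the scene. Friction and masses are not known exactly. Their poses are not given: they have to be found in the camera images.
- lamp: grey floodlight, 312 mm wide, fixed in an aluminium assembly fixture (plate 12 mm thick). Origin on the table under the middle of the stirrup strap's inner face; x level, from the strap to the lamp, along the bolts; y along the strap; z up. Frame of the lamp reaches up to z = 158 mm
- gap (a point): middle of the gap's open top, axes as lamp, at lamp x = 25, y = 0, z = 150 mm. Strap: steel flat 338 x 50 x 6 mm, x -6 to 0, z 100 to 150 mm, ends joined to the lamp by arms at y = +-166 mm. Cooling fins from x = 50 mm, up to z = 153 mm. The gap between is 50 mm wide, open above and free down to z = 20 mm. Two equal bolts pass the strap at y = +-55 mm
- turning_bolt: the loose bolt (M20, plain steel) in the strap's left or right hole, where the nutrunner stands. Origin at the centre of its hex head, 14 mm from the strap's inner face, 125 mm over the table; x along the bolt, strap to fins, z up; the frame does not turn. Head 30 mm across flats, 34.6 across corners, 12.5 thick along x; washers under it 8 mm thick, to 37 mm across
- turning_head (a point): the centre of the turning bolt's hexagonal head, on the bolt's axis (same place and axes as turning_bolt)
- bolt_turn (a joint): angle of the loose bolt about its x axis, rad; it grows all the time at about 0.4 rad/s because the nut drags it along with about 0.25 N m (so it also yields when fingers close on it askew). At 0 and every pi/3 two flats of the head stand upright, facing +y and -y
- tight_bolt: the other bolt, equal and already tightened, in the other hole 110 mm away; same frame: origin at the centre of its head. Its nut is seen on the robot's side of the strap
- nutrunner: electric nutrunner, a straight spindle up to 50 mm thick and 240 mm long lying level on a carriage in front of the strap (on the robot's side), its 46 mm socket over the nut of the loose bolt. Fixed; origin and axes as turning_bolt; its clamps reach 27 mm above the bolts' axis, 152 mm above the table
- spare_nut: loose hexagonal nut, 30 mm across flats, 16 mm high, on the fixture plate on the robot's side of the strap, before the tight bolt; origin under its centre
- wrench: open-ended wrench, 160 mm long, lying on the fixture beside the nutrunner; origin under its centre
- driver_a: white LED driver box, 126 x 45 x 28 mm, on the table beside the fixture; origin under its centre
- driver_b: second equal LED driver box, on the same side of the fixture; origin under its centre
- led_boards: stack of white LED strip boards, 300 x 55 x 12 mm, on the other side of the fixture; origin under its centre

How it is judged:
On the way:
1. the turning bolt's head is gripped between the fingers and has stopped turning (contact force between the fingers and turning_bolt above 5 N and distance between the grasp point and turning_head below 0.02 m and velocity of joint bolt_turn between -0.05 and 0.05 rad/s), for 0.5 s.
At the end, for the whole second after the job is handed in: the fingers still grip the turning bolt's head (contact force over 5 N, the grasp point within 20 mm of the head's centre) and the bolt stands still (under 0.05 rad/s; left alone it turns at 0.4 rad/s) (all of step 1); the arm keeps its last pose, push and grip.
It fails at once if the tight bolt is touched (over 5 N) (contact force between any of the fingers, the arm and tight_bolt above 5 N).
It fails at once if the nutrunner is touched (over 5 N) (contact force between any of the fingers, the arm and nutrunner above 5 N).
It fails at once if the lamp, its stirrup or its fixture is bumped hard (over 25 N) (contact force between any of the fingers, the arm and lamp above 25 N).
It fails at once if a thing lying on or beside the fixture is shifted by more than 20 mm (distance of any of spare_nut, wrench, driver_a, driver_b, led_boards from where it was at the start of the episode above 0.02 m).
It also fails if it takes over 35 s, if anything falls off the work surface, if the arm or the gripper's body presses on something with over 40 N, if the wrist force passes 120 N, or if a joint passes its speed limit or range.

## Working session

There is one attempt and no reset: what is moved stays moved. The work goes in short steps, Python scripts to look and compute and a shell command to move; the robot and the scene stay as the last step left them, time stands still between calls to the robot, and variables do not carry over. Pictures are saved under pics/ and viewed, and the job is handed in when it is done.

```bash
mkdir -p pics; ls; python3 - <<'E'
from rig import bot,get_image,spotter
import cv2,numpy as np
o=bot.get_obs();print(o['t'],o['eef_pos'],o['ee_rot'],o['opening'])
for c in ['scene','top']:
    d=get_image(c);cv2.imwrite(f'pics/{c}0.png',d['img'][:,:,::-1]);np.savez(f'{c}0.npz',**d)
    print(c,d['fovy'],d['cx'],d['cy'],d['rvec'],d['tvec'])
    for n in ['lamp','gap','turning_head','tight_bolt','nutrunner']:
        print(n,[(np.round(r['at'],4).tolist(),round(r['score'],2)) for r in spotter.landmark_of(n,c)[:3]])
E
```

```text
pics
0.0 [0.25328092 0.6254508  0.21790576] [[-9.26889893e-01  3.75333071e-01 -4.59776913e-04]
 [ 3.75333352e-01  9.26889257e-01 -1.08596574e-03]
 [ 1.85634248e-05 -1.17914028e-03 -9.99999305e-01]] 0.09303086757832159
scene 49.387426086137886 280.6084361842886 206.18209857496052 [ 1.69115647  1.96920201 -0.71392107] [ 0.04133957 -0.3589547   1.44713975]
lamp [([0.5765, 0.035, 0.0001], 0.63)]
gap [([0.6024, 0.0426, 0.1495], 0.82)]
turning_head [([0.5831, 0.0923, 0.1266], 0.75)]
tight_bolt []
nutrunner []
top 57.05033657347667 277.89189400355895 210.08369920815085 [ 2.16824163 -2.17141214  0.02211907] [0.07791354 0.55035015 0.95284989]
lamp [([0.5815, 0.0382, 0.001], 0.91)]
gap [([0.6002, 0.0426, 0.1526], 0.68)]
turning_head [([0.5806, 0.0907, 0.1257], 0.62)]
tight_bolt [([0.6019, -0.009, 0.1268], 0.56)]
nutrunner [([0.5793, 0.0931, 0.1243], 0.91)]
```

View pics/scene0.png

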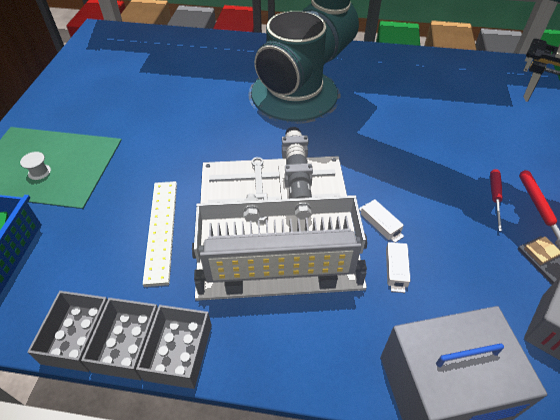

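View pics/top0.png

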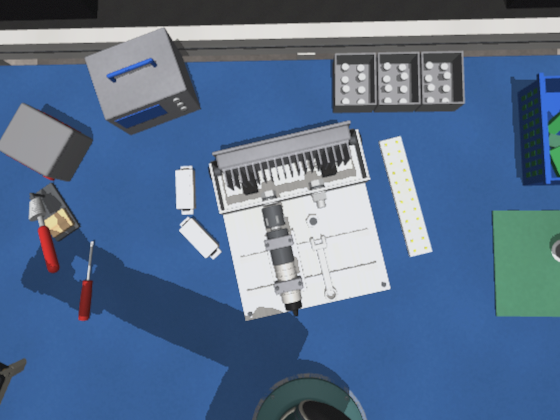

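The scene picture shows the nutrunner on the right-hand bolt, with its head near pixel (305,210); the tight bolt is near (250,212). In the top picture the turning head is near (268,187) and the tight one near (316,180). Next I fit the strap's direction from depth.

```bash
cat > h.py <<'E'
import numpy as np,cv2
def cloud(d):
    H,W=d['depth'].shape;f=H/2/np.tan(np.radians(float(d['fovy']))/2)
    u,v=np.meshgrid(np.arange(W),np.arange(H));z=d['depth']
    P=np.stack([(u-d['cx'])/f*z,(v-d['cy'])/f*z,z],-1)
    R=cv2.Rodrigues(np.array(d['rvec']))[0]
    X=(P-d['tvec'])@R; X[z==0]=np.nan
    return X
def proj(d,p):
    H=420;f=H/2/np.tan(np.radians(float(d['fovy']))/2)
    K=np.array([[f,0,d['cx']],[0,f,d['cy']],[0,0,1.]])
    return cv2.projectPoints(np.array(p,float).reshape(-1,1,3),np.array(d['rvec']),np.array(d['tvec']),K,None)[0][:,0]
E
python3 - <<'E'
from h import *
for c,(x0,x1,y0,y1) in dict(top=(200,400,110,220),scene=(180,380,140,310)).items():
    d=dict(np.load(c+'0.npz'));cv2.imwrite(f'pics/{c}_crop.png',cv2.resize(d['img'][y0:y1,x0:x1,::-1],None,fx=4 if c=='top' else 3.5,fy=4 if c=='top' else 3.5,interpolation=cv2.INTER_CUBIC))
d=dict(np.load('top0.npz'));X=cloud(d)
z=X[...,2]
# depth-height picture and strap candidates
sel=(z>.143)&(z<.158)
vis=np.clip((z-0)/0.2*255,0,255);vis=np.nan_to_num(vis).astype(np.uint8)
cv2.imwrite('pics/toph.png',cv2.resize(cv2.applyColorMap(vis,2)[110:220,200:400],None,fx=4,fy=4,interpolation=0))
for u in range(215,370,10):
    col=[(v,np.round(X[v,u]*1000).astype(int).tolist()) for v in range(170,215) if 0.143<z[v,u]<.157]
    print(u,col[:4],col[-4:])
E
```

```text
215 [(184, [601, 211, 145]), (185, [598, 211, 146]), (186, [596, 211, 144]), (187, [593, 210, 150])] [(193, [581, 210, 147]), (195, [576, 211, 145]), (196, [574, 210, 147]), (197, [572, 211, 145])]
225 [(170, [631, 188, 151]), (171, [629, 189, 146]), (173, [625, 189, 143]), (174, [623, 189, 147])] [(183, [602, 188, 152]), (210, [543, 188, 148]), (211, [541, 188, 147]), (212, [539, 188, 146])]
235 [(208, [547, 166, 149]), (209, [545, 165, 152]), (210, [543, 166, 146])] [(208, [547, 166, 149]), (209, [545, 165, 152]), (210, [543, 166, 146])]
245 [(170, [631, 144, 151]), (205, [554, 144, 147]), (206, [552, 144, 147]), (207, [549, 144, 147])] [(170, [631, 144, 151]), (205, [554, 144, 147]), (206, [552, 144, 147]), (207, [549, 144, 147])]
255 [(174, [622, 122, 149]), (175, [619, 122, 153]), (176, [617, 122, 153]), (177, [615, 122, 150])] [(179, [610, 122, 153]), (203, [558, 122, 150]), (204, [556, 122, 147]), (205, [554, 122, 147])]
265 [(194, [578, 100, 144]), (201, [562, 100, 148]), (202, [560, 100, 148]), (203, [558, 100, 147])] [(202, [560, 100, 148]), (203, [558, 100, 147]), (209, [5
[... 959 characters left out ...]
 [(185, [597, -52, 149]), (186, [594, -52, 150]), (187, [592, -52, 150])] [(185, [597, -52, 149]), (186, [594, -52, 150]), (187, [592, -52, 150])]
345 [(183, [601, -74, 149]), (184, [599, -74, 147]), (185, [597, -74, 147])] [(183, [601, -74, 149]), (184, [599, -74, 147]), (185, [597, -74, 147])]
355 [(180, [607, -96, 149]), (181, [605, -96, 148]), (182, [603, -95, 151]), (183, [601, -96, 145])] [(180, [607, -96, 149]), (181, [605, -96, 148]), (182, [603, -95, 151]), (183, [601, -96, 145])]
365 [(170, [629, -118, 148]), (171, [628, -118, 144]), (172, [625, -118, 146]), (174, [621, -118, 144])] [(174, [621, -118, 144]), (178, [612, -118, 147]), (179, [609, -117, 149]), (180, [607, -118, 147])]
```

View pics/top_crop.png

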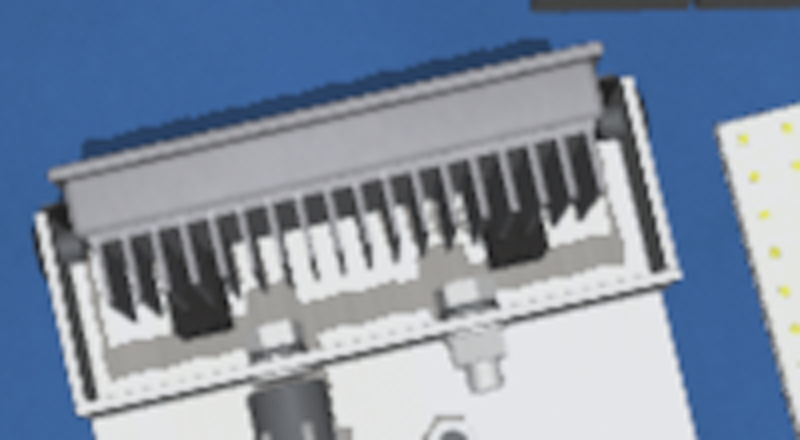

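View pics/scene_crop.png

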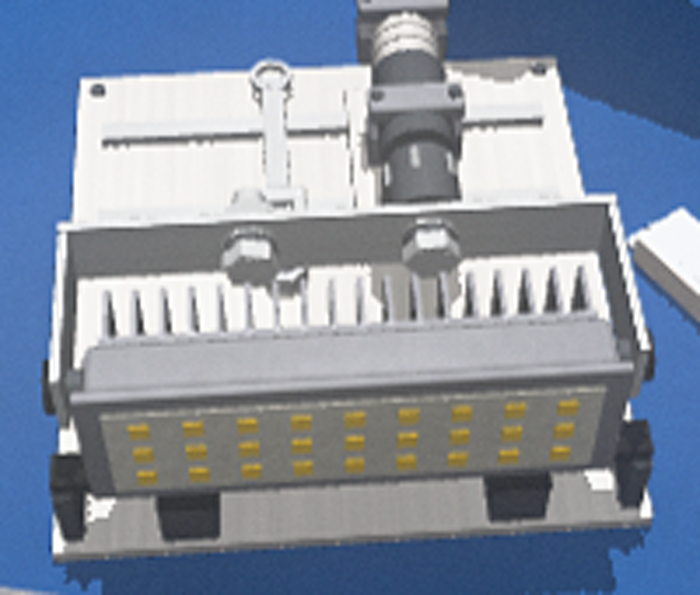

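View pics/toph.png

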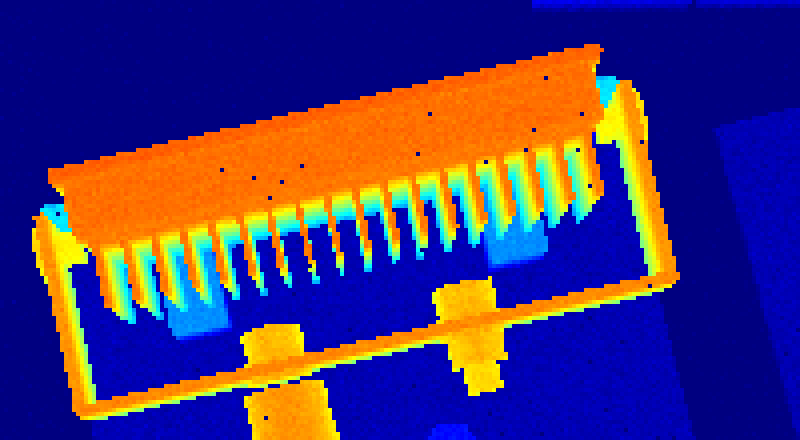

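```bash
python3 - <<'E'
from h import *
d=dict(np.load('top0.npz'));X=cloud(d);z=X[...,2]
P=[]
for u in range(232,362):
    if 258<u<280: continue
    lo=212-(u-235)*26/110
    for v in range(int(lo-9),int(lo+5)):
        if .1425<z[v,u]<.157: P.append(X[v,u])
P=np.array(P);vx,vy,x0,y0=cv2.fitLine(P[:,:2].astype(np.float32),cv2.DIST_HUBER,0,.001,.001).ravel()
if vy<0:vx,vy=-vx,-vy
yh=np.array([vx,vy]);xh=np.array([vy,-vx]);c=np.array([x0,y0]);r=(P[:,:2]-c)@xh
print('yaw deg',np.degrees(np.arctan2(xh[1],xh[0])),'resid',r.std(),np.percentile(r,[2,98]),'z',np.median(P[:,2]),len(P))
# lamp coords: strap centre at x=-3
L=np.stack([(X[...,:2]-c)@xh-.003,(X[...,:2]-c)@yh],-1)
# outer arms
s=(z>.135)&(L[...,0]>.0)&(L[...,0]<.06)&(abs(L[...,1])<.21)
ys=L[...,1][s];hist=np.histogram(ys,np.arange(-.2,.2,.004));print([(round(b,3),n) for b,n in zip(hist[1],hist[0]) if n and (b<-.13 or b>.11)])
s2=(abs(L[...,0]+.003)<.004)&(z>.14);print('strap ends',np.nanpercentile(L[...,1][s2],[0,.5,99.5,100]))
h=(z>.1)&(z<.147)&(L[...,0]>.003)&(L[...,0]<.023)
for side in (-1,1):
    m=h&(abs(L[...,1]-np.nan_to_num(0))<.12)&(side*(L[...,1]-.0)>-.2)
    m&=(L[...,1]>.0) if side>0 else (L[...,1]<.0)
    print(side,m.sum(),'y range',np.percentile(L[...,1][m],[1,50,99]),'x',np.percentile(L[...,0][m],[1,99]),'z',np.percentile(z[m],[1,50,99]))
print('c',c,'xh',xh,'yh',yh)
np.savez('fit.npz',c=c,xh=xh,yh=yh)
E
```

```text
yaw deg 12.610957 resid 0.0020199440619115393 [-0.00281602  0.00328817] z 0.14802305144599712 337
[(np.float64(-0.152), np.int64(5)), (np.float64(-0.148), np.int64(51)), (np.float64(-0.144), np.int64(48)), (np.float64(-0.14), np.int64(1)), (np.float64(0.124), np.int64(11)), (np.float64(0.128), np.int64(1)), (np.float64(0.14), np.int64(14)), (np.float64(0.156), np.int64(14)), (np.float64(0.16), np.int64(1)), (np.float64(0.18), np.int64(32)), (np.float64(0.184), np.int64(46)), (np.float64(0.188), np.int64(18))]
strap ends [-0.14780191 -0.1464206   0.58810365  0.5919947 ]
-1 121 y range [-0.05062377 -0.03330698 -0.01766069] x [0.00318514 0.0207464 ] z [0.12219355 0.13682034 0.14189683]
1 118 y range [0.05929658 0.07516827 0.09201035] x [0.00323347 0.02074964] z [0.12359285 0.1371665  0.14223553]
c [0.5785847  0.01822769] xh [0.975875   0.21832989] yh [-0.21832989  0.975875  ]
```

```bash
python3 - <<'E'
from h import *
f=np.load('fit.npz');c,xh,yh=f['c'],f['xh'],f['yh']
o=c+.003*xh+.0208*yh
print('origin',o,'head',o+.014*xh+.055*yh,'tgt x=17.5',o+.0175*xh+.055*yh)
# scene check
d=dict(np.load('scene0.npz'));X=cloud(d)
L=np.stack([(X[...,:2]-o)@xh,(X[...,:2]-o)@yh],-1);z=X[...,2]
m=(z>.09)&(z<.146)&(L[...,0]>.008)&(L[...,0]<.03)&(abs(abs(L[...,1])-.055)<.025)
for s in(-1,1):
    k=m&(s*L[...,1]>0);print(s,k.sum(),np.percentile(L[...,0][k],[2,50,98]),np.percentile(L[...,1][k],[2,50,98]),np.percentile(z[k],[2,50,98]))
k=(abs(L[...,0]+.003)<.006)&(z>.14)&(z<.156)&(abs(L[...,1])<.16);print('strap top scene',k.sum(),np.median(L[...,0][k]),np.median(z[k]))
k=(abs(L[...,0])<.006)&(z>.11)&(z<.14)&(abs(L[...,1])<.15)&(abs(abs(L[...,1])-.055)>.025);print('inner face scene',k.sum(),np.median(L[...,0][k]))
p=np.r_[o+.02025*xh+.055*yh,.125];print('head px scene',proj(d,p))
# goal relative to tool
R0=np.array([[-.92689,.37533,-.0005],[.37533,.92689,-.0011],[0,-.0012,-1]])
for sg in(1,-1):
  Y=sg*np.r_[yh,0];Z=np.array([0,0,-1.]);Xx=np.cross(Y,Z);G=np.stack([Xx,Y,Z],1)
  rv=cv2.Rodrigues(R0.T@G)[0].ravel();print(sg,'turn deg',np.degrees(rv),rv/(np.pi/2))
for zz in (.22,.106):
  t=np.r_[o+.0175*xh+.055*yh,zz];print(t, R0.T@(t-np.array([.25328,.62545,.21791]))/.3)
E
```

```text
origin [0.576971   0.03918087] head [0.57862514 0.09591062] tgt x=17.5 [0.58204067 0.09667477]
-1 200 [0.00886583 0.02221085 0.02551069] [-0.0718994  -0.05649003 -0.04077649] [0.11149436 0.13201418 0.14110288]
1 199 [0.00846429 0.02210904 0.02493013] [0.03647691 0.05217117 0.06794945] [0.11172435 0.13124607 0.1406294 ]
strap top scene 533 0.0013663116141371143 0.14741750702206555
inner face scene 824 0.0025528921216842193
head px scene [[303.92940096 213.45140889]]
1 turn deg [-6.64088367e-02 -2.22608120e-02 -3.46556923e+01] [-7.37875963e-04 -2.47342356e-04 -3.85063248e-01]
-1 turn deg [-2.91284252e-02  8.68964183e-02  1.45344281e+02] [-3.23649169e-04  9.65515759e-04  1.61493646e+00]
[0.58204067 0.09667477 0.22      ] [-1.67730061 -1.22241746 -0.00557575]
[0.58204067 0.09667477 0.106     ] [-1.67730061 -1.22196146  0.37442425]
```

Top depth, scene depth and the spotter agree to about 3 mm on the head centre, which I take as about (0.5805, 0.095). The target is 4 mm further along lamp x, so the pads stay off the washer.

```bash
python3 -m jog '[[[-0.84,-0.61,0],[0,0,-0.385],93],[[-0.84,-0.61,0],[0,0,-0.385],93],[[-0.84,-0.61,0],[0,0,-0.385],93],[[-0.84,-0.61,0],[0,0,-0.385],93],[[-0.84,-0.61,0],[0,0,-0.385],93],[[-0.84,-0.61,0],[0,0,-0.385],93],[[-0.84,-0.61,0],[0,0,-0.385],93],[[-0.84,-0.61,0],[0,0,-0.385],93],[[-0.84,-0.61,0],[0,0,-0.385],93]]' 30
cat > tgt.py <<'E'
from h import *
from rig import bot
def go(p,yh=np.array([-.21833,.975875])):
    o=bot.get_obs();R=np.array(o['ee_rot']);Y=np.r_[yh,0];Z=np.array([0,0,-1.])
    G=np.stack([np.cross(Y,Z),Y,Z],1)
    print('t',o['t'],'pos',o['eef_pos'],'shift',R.T@(np.array(p)-o['eef_pos'])/.3,'turn',cv2.Rodrigues(R.T@G)[0].ravel()/(np.pi/2),'F',np.round(o['ft_force'],1),'op',o['opening'])
E
python3 -c "
from tgt import *
go([.5843,.0957,.22])"
```

```text
t: 1.5
eef_pos: [0.4181, 0.3619, 0.2188]
ee_rot: [[-0.976, -0.218, -0.0], [-0.218, 0.976, 0.0], [-0.0, 0.0, -1.0]]
ft_force: [0.1, -0.1, -0.0]
opening: 0.0931
t 1.5 pos [0.41809002 0.36189894 0.21875153] shift [-0.34752832 -0.986675   -0.00456905] turn [ 2.76644244e-04  3.90613830e-05 -3.81638900e-04] F [ 0.1 -0.1 -0. ] op 0.0931243401814722
```

```bash
python3 -m jog '[[[-0.347,-0.987,0],[0,0,0],93],[[-0.347,-0.987,0],[0,0,0],93],[[-0.347,-0.987,0],[0,0,0],93],[[-0.347,-0.987,0],[0,0,0],93],[[-0.347,-0.987,0],[0,0,0],93],[[-0.347,-0.987,0],[0,0,0],93],[[-0.347,-0.987,0],[0,0,0],93],[[-0.347,-0.987,0],[0,0,0],93],[[-0.347,-0.987,0],[0,0,0],93],[[-0.347,-0.987,0],[0,0,0],93]]' 30
python3 - <<'E'
from tgt import *
from rig import get_image,spotter
go([.5843,.0957,.22])
for c in ['scene','top']:
    d=get_image(c);np.savez(c+'1.npz',**d)
    x0,x1,y0,y1=(200,400,110,220) if c=='top' else (180,380,100,250)
    cv2.imwrite(f'pics/{c}1.png',cv2.resize(d['img'][y0:y1,x0:x1,::-1],None,fx=4,fy=4,interpolation=cv2.INTER_CUBIC))
    for n in ['turning_head','lamp','tight_bolt']: print(c,n,[(np.round(r['at'],4).tolist(),round(r['score'],2)) for r in spotter.landmark_of(n,c)[:2]])
E
```

```text
t: 2.5
eef_pos: [0.5839, 0.097, 0.2187]
ee_rot: [[-0.975, -0.22, -0.0], [-0.22, 0.975, 0.0], [-0.0, 0.0, -1.0]]
ft_force: [-0.0, 0.1, -0.5]
opening: 0.093
t 2.5 pos [0.5838903  0.09701704 0.21871966] shift [-0.00036594 -0.00458181 -0.00426915] turn [1.87157924e-04 2.19984415e-05 1.17234689e-03] F [-0.   0.1 -0.5] op 0.09299110681424112
scene turning_head [([0.5837, 0.0924, 0.1272], 0.77)]
scene lamp [([0.5761, 0.0356, 0.0022], 0.79)]
scene tight_bolt [([0.6095, -0.0132, 0.1252], 0.78), ([0.577, 0.0368, 0.0003], 0.31)]
top turning_head [([0.5787, 0.095, 0.125], 0.51), ([0.5821, 0.0396, -0.004], 0.33)]
top lamp [([0.5798, 0.0391, -0.0003], 0.84), ([0.5232, -0.0076, 0.0101], 0.62)]
top tight_bolt [([0.6048, -0.0128, 0.1294], 0.77)]
```

View pics/scene1.png

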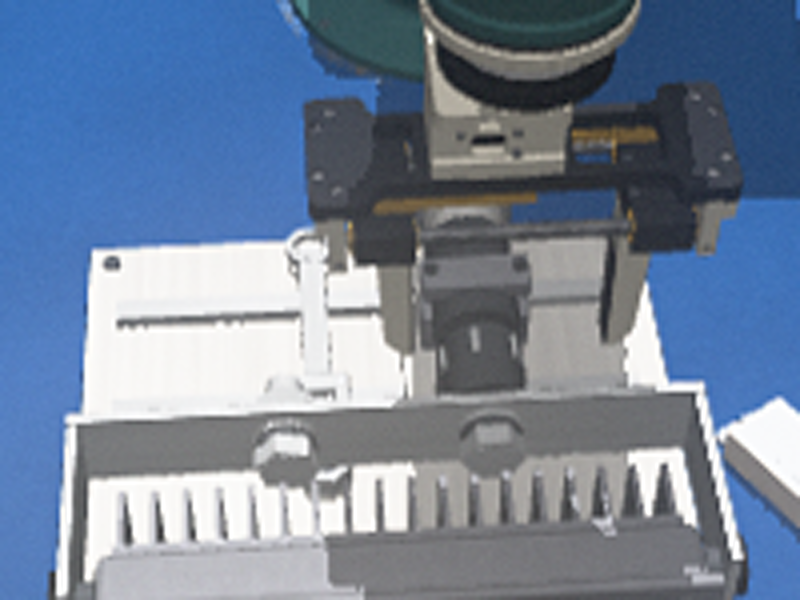

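View pics/top1.png

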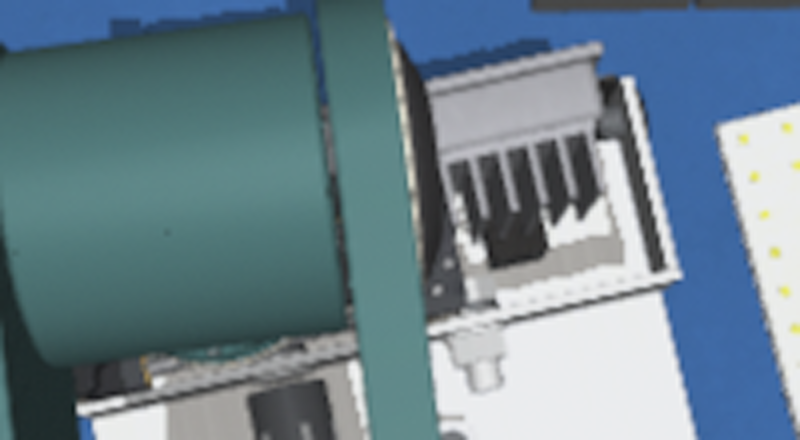

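The scene picture shows the fingers above the gap, with tips at crop pixels (398,350) and (620,340) and the head midway at (492,440). The top view is hidden by the arm. I use the fingers' known pose to check the scene camera's bias.

```bash
python3 - <<'E'
from h import *
d=dict(np.load('scene1.npz'));X=cloud(d)
R=np.array([[-.975,-.22,0],[-.22,.975,0],[0,0,-1]]);R[:2,:2]=[[-.9757,-.2193],[-.2193,.9757]]
T=(X-np.array([.5839,.097,.2187]))@R
m=(T[...,2]>-.03)&(T[...,2]<.0)&(abs(T[...,1])<.08)&(abs(T[...,0])<.03)
for s in(-1,1):
    k=m&(s*T[...,1]>0);print(s,k.sum(),'x',np.percentile(T[...,0][k],[2,20,50,80,98])*1e3,'y',np.percentile(T[...,1][k],[2,50,98])*1e3,'z max',T[...,2][k].max()*1e3)
for s in (-1,1):
  for z in range(-30,8,4):
    k=(abs(T[...,2]-z/1e3)<.002)&(s*T[...,1]>.03)&(abs(T[...,1])<.08)&(abs(T[...,0])<.03)
    if k.sum()>2: print(s,z,k.sum(),np.round([T[...,1][k].min()*1e3,T[...,1][k].max()*1e3,np.median(T[...,0][k])*1e3],1))
# head in tool coords (scene)
h=(T[...,2]>.075)&(T[...,2]<.13)&(abs(T[...,1])<.03)&(T[...,0]>-.01)&(T[...,0]<.02)
print('near head n',h.sum())
# front-face region
xs=T[...,0][h];print(np.histogram(xs*1e3,np.arange(-10,22,2)))
f=h&(T[...,0]<.003);print('face y',np.percentile(T[...,1][f],[2,50,98])*1e3,'z',np.percentile(T[...,2][f],[2,50,98])*1e3,'x',np.percentile(T[...,0][f],[10,50,90])*1e3)
E
```

```text
-1 72 x [-12.9904663  -11.11489483 -10.49865668  -9.70362727  -8.89013274] y [-61.08963389 -53.4594383  -47.65742749] z max -0.08904142568180728
1 93 x [-12.46419276 -11.13454895  -9.9635399   -8.04282993   3.47194401] y [46.78478198 52.14468138 61.4642571 ] z max -0.7527611190569217
-1 -30 12 [-61.1 -47.8 -10.5]
-1 -26 12 [-61.1 -47.7 -10.3]
-1 -22 12 [-59.3 -47.7 -10.4]
-1 -18 7 [-59.3 -47.7 -10.4]
-1 -14 12 [-59.3 -47.7 -10.8]
-1 -10 8 [-59.4 -49.6 -10.6]
-1 -6 9 [-59.3 -47.6 -10.7]
-1 -2 6 [-53.5 -47.6  -9.9]
1 -30 13 [ 47.3  61.8 -10.9]
1 -26 15 [ 46.9  61.9 -10.5]
1 -22 14 [ 46.7  60.6 -10.1]
1 -18 12 [ 46.9  60.6 -10.3]
1 -14 15 [47.  60.9 -9.8]
1 -10 10 [ 47.5  59.7 -10. ]
1 -6 12 [47.  58.5 -9.7]
1 -2 8 [47.4 56.4 -9.2]
near head n 413
(array([  0,   2,  46,  61,  15,  14,  14,   7,  13,  20,  12,  24,  48,
       115,  22]), array([-10,  -8,  -6,  -4,  -2,   0,   2,   4,   6,   8,  10,  12,  14,
        16,  18,  20]))
face y [-17.39076823  -2.61860217  12.67521926] z [ 78.47994647  90.95755018 108.9645188 ] x [-5.09771487 -3.42472511  0.66212413]
```

```bash
python3 -m jog '[[[0,0,0.08],[0,0,0],93],[[0,0,0.16],[0,0,0],93],[[0,0,0.16],[0,0,0],93],[[0,0,0.16],[0,0,0],93]]' 30
python3 - <<'E'
from tgt import *
o=np.array([.576971,.03918087]);xh=np.array([.975875,.21833]);yh=np.array([-.21833,.975875])
p=np.array(bot.get_obs()['eef_pos'])[:2]-o;print('lamp(top) xy',p@xh,p@yh)
t=o+.0185*xh+.0525*yh;go(np.r_[t,.106])
E
```

```text
t: 3.3
eef_pos: [0.5845, 0.0952, 0.1712]
ee_rot: [[-0.976, -0.218, -0.0], [-0.218, 0.976, -0.0], [0.0, 0.0, -1.0]]
ft_force: [0.1, 0.8, 0.6]
opening: 0.0931
lamp(top) xy 0.019543327219124704 0.053017553681433356
t 3.3 pos [0.58446752 0.09518627 0.17121097] shift [ 0.00342642 -0.00173331  0.21737066] turn [ 2.20632731e-05 -1.49462405e-04 -1.11058101e-04] F [0.1 0.8 0.6] op 0.09314697018523165
```

```bash
python3 -m jog '[[[0.0035,-0.001,0.05],[0,0,0],93],[[0.0035,-0.001,0.1],[0,0,0],93],[[0.0035,-0.001,0.15],[0,0,0],93],[[0.0035,-0.001,0.2],[0,0,0],93],[[0.0035,-0.001,0.217],[0,0,0],93],[[0.0035,-0.001,0.217],[0,0,0],93],[[0.0035,-0.001,0.217],[0,0,0],93]]' 30
python3 - <<'E'
from tgt import *
from rig import get_image,spotter
d=get_image('scene');np.savez('scene2.npz',**d)
x0,x1,y0,y1=(240,360,150,250)
cv2.imwrite(f'pics/scene2.png',cv2.resize(d['img'][y0:y1,x0:x1,::-1],None,fx=6,fy=6,interpolation=cv2.INTER_CUBIC))
go([.5843,.0957,.106])
print(spotter.landmark_of('turning_head','scene')[:2])
E
```

```text
t: 4.0
eef_pos: [0.5837, 0.0947, 0.1059]
ee_rot: [[-0.976, -0.218, 0.0], [-0.218, 0.976, 0.0], [-0.0, -0.0, -1.0]]
ft_force: [0.2, 0.5, -0.3]
opening: 0.0932
t 4.05 pos [0.58382575 0.09472496 0.10623265] shift [-0.0022514   0.00282681  0.00077721] turn [-6.19990734e-05  5.64640979e-04 -4.36032988e-05] F [ 0.  -0.2 -0.5] op 0.09301586446523745
[{'at': [0.5801, 0.0943, 0.126], 'score': 0.68}]
```

View pics/scene2.png

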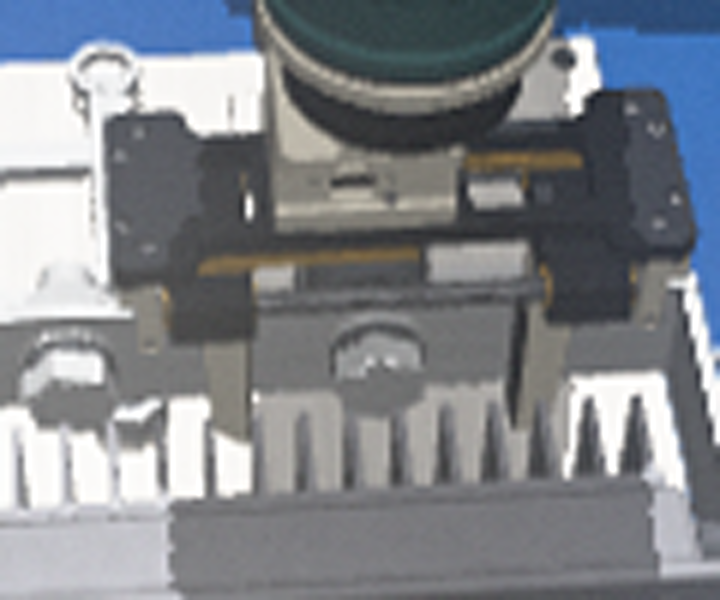

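The picture shows both fingers in the gap straddling the head: inner edges near crop columns 250 and 520, head spanning 333–423, and no contact force. Closing next.

```bash
python3 -m jog '[[[0,0,0],[0,0,0],42],[[0,0,0],[0,0,0],42],[[0,0,0],[0,0,0],42],[[0,0,0],[0,0,0],42],[[0,0,0],[0,0,0],42],[[0,0,0],[0,0,0],42],[[0,0,0],[0,0,0],42]]' 30
python3 - <<'E'
from tgt import *
from rig import get_image
d=get_image('scene');x0,x1,y0,y1=(260,340,170,240)
cv2.imwrite(f'pics/scene3.png',cv2.resize(d['img'][y0:y1,x0:x1,::-1],None,fx=8,fy=8,interpolation=cv2.INTER_CUBIC))
np.savez('scene3.npz',**d)
go([.5837,.0947,.106])
X=cloud(d);o=bot.get_obs();T=(X-np.array(o['eef_pos']))@np.array(o['ee_rot'])
h=(abs(T[...,2]+.019)<.022)&(abs(T[...,1])<.0195)&(T[...,0]<.004)&(T[...,0]>-.008)
print('head y,z',np.percentile(T[...,1][h],[1,50,99]),np.percentile(T[...,2][h],[1,50,99]),h.sum())
E
```

```text
t: 4.8
eef_pos: [0.5835, 0.0946, 0.1055]
ee_rot: [[-0.976, -0.218, -0.0], [-0.218, 0.976, -0.0], [0.0, -0.0, -1.0]]
ft_force: [-0.5, -0.1, -0.3]
opening: 0.0437
t 4.85 pos [0.5835092  0.09463909 0.10554049] shift [-6.64955863e-04  5.93521427e-05 -1.53170668e-03] turn [-2.07332935e-05 -7.08282010e-06 -1.24222097e-04] F [-0.1 -0.4  0.2] op 0.042720282866472996
head y,z [-0.01665681 -0.00037341  0.01495263] [-0.03498434 -0.02352446 -0.00315772] 153
```

View pics/scene3.png

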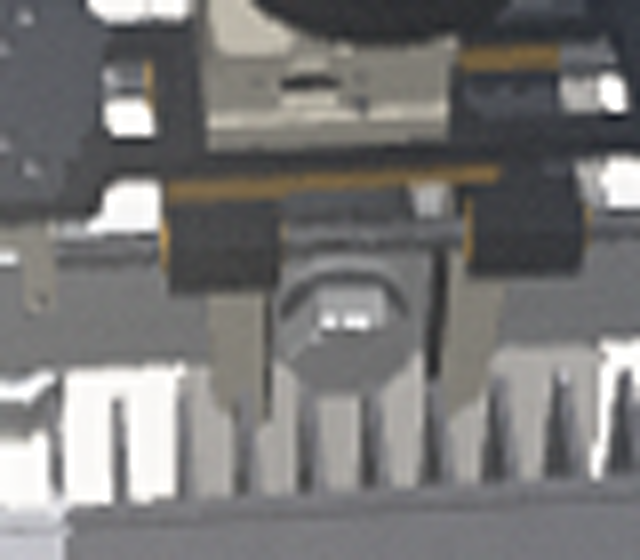

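The head is centred between the fingers (pixel 350,325), with one facet facing up, so corners point at the pads. I wait about a quarter revolution of a facet and look again.

```bash
python3 -m jog '[[[0,0,0],[0,0,0],40],[[0,0,0],[0,0,0],40],[[0,0,0],[0,0,0],40],[[0,0,0],[0,0,0],40],[[0,0,0],[0,0,0],40],[[0,0,0],[0,0,0],40],[[0,0,0],[0,0,0],40],[[0,0,0],[0,0,0],40],[[0,0,0],[0,0,0],40]]' 30
python3 - <<'E'
from rig import get_image
import cv2
d=get_image('scene');x0,x1,y0,y1=(260,340,170,240)
cv2.imwrite(f'pics/scene4.png',cv2.resize(d['img'][y0:y1,x0:x1,::-1],None,fx=8,fy=8,interpolation=cv2.INTER_CUBIC))
E
```

```text
t: 5.75
eef_pos: [0.5835, 0.0946, 0.1055]
ee_rot: [[-0.976, -0.218, -0.0], [-0.218, 0.976, -0.0], [0.0, -0.0, -1.0]]
ft_force: [0.4, 0.9, 0.5]
opening: 0.04
```

View pics/scene4.png

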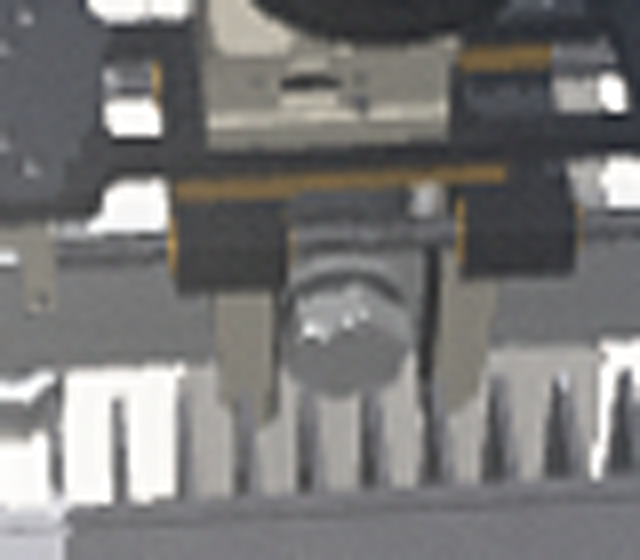

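The corner is now about 8° short of upright at (365,290), so I close after one more row.

```bash
python3 -m jog '[[[0,0,0],[0,0,0],40],[[0,0,0],[0,0,0],24],[[0,0,0],[0,0,0],24],[[0,0,0],[0,0,0],24],[[0,0,0],[0,0,0],24],[[0,0,0],[0,0,0],24],[[0,0,0],[0,0,0],24]]' 40
python3 - <<'E'
from tgt import *
from rig import get_image
for i in range(2):
    d=get_image('scene')
    o=bot.get_obs();print(o['t'],np.round(o['ft_force'],2),np.round(o['torque'],2),o['opening'],np.round(o['eef_pos'],4))
x0,x1,y0,y1=(260,340,170,240)
cv2.imwrite(f'pics/scene5.png',cv2.resize(d['img'][y0:y1,x0:x1,::-1],None,fx=8,fy=8,interpolation=cv2.INTER_CUBIC))
E
```

```text
t: 6.5
eef_pos: [0.5836, 0.0942, 0.1055]
ee_rot: [[-0.976, -0.218, 0.0], [-0.218, 0.976, -0.001], [0.0, -0.001, -1.0]]
ft_force: [1.9, -3.8, -1.3]
opening: 0.03
6.55 [ 2.05 -5.18 -1.4 ] [-0.51 -0.22  0.05] 0.029438674907368803 [0.5836 0.0942 0.1054]
6.6 [ 0.65 -5.51 -0.5 ] [-0.47 -0.25  0.03] 0.02993483080290167 [0.5836 0.0942 0.1054]
```

View pics/scene5.png

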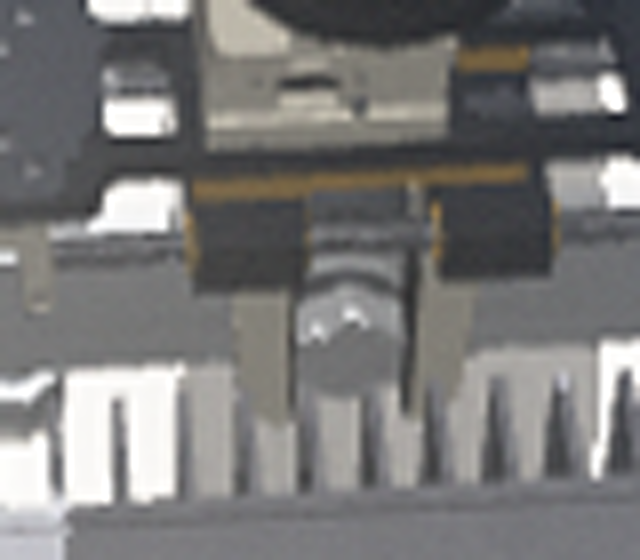

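The opening is 30.0 mm, the across-flats size, and a corner stands at the top (350,285). I hold for over a second and compare pictures for rotation.

```bash
python3 -m jog '[[[0,0,0],[0,0,0],24],[[0,0,0],[0,0,0],24],[[0,0,0],[0,0,0],24],[[0,0,0],[0,0,0],24],[[0,0,0],[0,0,0],24],[[0,0,0],[0,0,0],24],[[0,0,0],[0,0,0],24],[[0,0,0],[0,0,0],24],[[0,0,0],[0,0,0],24],[[0,0,0],[0,0,0],24],[[0,0,0],[0,0,0],24],[[0,0,0],[0,0,0],24]]' 40
python3 - <<'E'
from tgt import *
from rig import get_image
d=get_image('scene');x0,x1,y0,y1=(260,340,170,240)
im=cv2.resize(d['img'][y0:y1,x0:x1,::-1],None,fx=8,fy=8,interpolation=cv2.INTER_CUBIC)
a=cv2.imread('pics/scene5.png');b=cv2.imread('pics/scene4.png')
s=np.s_[275:390,310:395]
print('diff vs scene5',np.abs(im[s].astype(int)-a[s]).mean(),'scene4 vs 5',np.abs(b[s].astype(int)-a[s]).mean())
cv2.imwrite('pics/scene6.png',im)
o=bot.get_obs();print(o['t'],np.round(o['ft_force'],2),np.round(o['torque'],2),o['opening'],np.round(o['eef_pos'],4),np.abs(o['dq']).max())
E
```

```text
t: 7.8
eef_pos: [0.5836, 0.0942, 0.1055]
ee_rot: [[-0.976, -0.218, 0.0], [-0.218, 0.976, -0.001], [-0.0, -0.001, -1.0]]
ft_force: [2.5, -5.4, -1.1]
opening: 0.0298
diff vs scene5 1.3094288150042626 scene4 vs 5 6.964944586530264
7.85 [ 1.04 -4.93 -1.29] [-0.56 -0.23 -0.01] 0.02965306132908151 [0.5836 0.0942 0.1055] 0.000839118005987798
```

View pics/scene6.png

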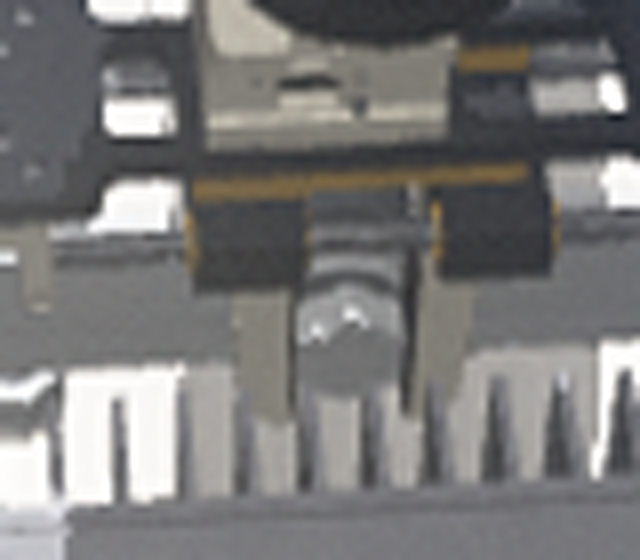

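The picture is unchanged after 1.25 s: the corner is still at (350,285) and the opening is still 30 mm. The bolt is held still, so I hand in.

```bash
python3 -c "
from rig import bot
print(bot.finish_job())
o=bot.get_obs();print(o['t'],o['ft_force'],o['opening'])"
```

```text
the job is handed in; nothing more can be done
None
the job is handed in; nothing more can be done
```

The loose bolt (the +y one, where the nutrunner stands) is gripped by its hex head and has stopped turning. I handed the job in at about 7.9 s with the gripper still holding; no verdict is reported.

- **Grasp:** I reached down into the gap about 4 mm towards the fins from the head's centre, so the pads stay off the washer. I waited until two flats stood upright and closed with the grip set to 40 N.
- **Last checks:** The opening stayed at about 30 mm, the size across the flats. The scene picture of the head did not change over the last 1.25 s of holding. The wrist force was steady at about 5–6 N and the arm stood still.
- **Disagreements:** The two cameras differed by 2–3 mm on the lamp's position. I used the fingers' known pose to judge the scene camera: it agreed across the jaws but read about 3 mm off along the bolt. The steady side force suggests the grip is slightly off centre.
- **Not measured:** I had no direct reading of the pad force or the bolt's speed; both are judged from the opening and the pictures. I saw no sign of touching the nutrunner, the tight bolt or the loose things, but I took no measurement of the loose things afterwards.

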